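Load the centrifuge rotor in balance

TASK

Load the centrifuge rotor so that it is balanced: one tall pot is already in its bucket, so stand the other tall pot in the bucket straight opposite, and stand the two wide pots in the two remaining buckets. One wide pot is in the middle of the stack of pots: take the small pot off, take the wide pot out, and put the small pot back, upright in the middle of the large pot's lid. Leave the large pot and the tall pot that is already loaded where they are, and do not tip any pot over.

Things in the scene. Friction and masses are not known exactly. Their poses are not given: they have to be found in the camera images.
- bucket_1: Rotor bucket holding tall_1: fixed black open round cup, outside 92 mm, inside 84 mm diameter, orange floor. Origin: centre of its underside, z up; inner floor 22 mm, rim 50 mm above it (37 and 65 mm above the bench). Four such buckets, 105 mm from the rotor's centre, on a fixed white disc 316 mm across, 15 mm high, turned any way; the aluminium rotor between them is no higher than 62 mm above the bench
- bucket_2: Empty rotor bucket next to bucket_1, opposite bucket_4: fixed black open round cup, outside 92 mm, inside 84 mm diameter, orange floor. Origin: centre of its underside, z up; inner floor 22 mm, rim 50 mm above it
- bucket_3: Empty rotor bucket straight across the rotor from bucket_1: fixed black open round cup, outside 92 mm, inside 84 mm diameter, orange floor. Origin: centre of its underside, z up; inner floor 22 mm, rim 50 mm above it
- bucket_4: Empty rotor bucket next to bucket_1, opposite bucket_2: fixed black open round cup, outside 92 mm, inside 84 mm diameter, orange floor. Origin: centre of its underside, z up; inner floor 22 mm, rim 50 mm above it
- tall_1: Tall pot already standing in bucket_1: 44 mm diameter, 92 mm high, about 0.11 kg; white body, flat grey screw lid with a white disc on top, as wide as the body. Origin: centre of the underside, z up
- tall_2: The other tall pot, same as tall_1 (44 mm diameter, 92 mm high), standing alone on the bench (z = 0) on a thin pale blue mat that has no effect; white body, flat grey screw lid with a white disc on top, as wide as the body. Origin: centre of the underside, z up
- wide_1: Wide pot standing alone on the bench (z = 0), on the mat: 56 mm diameter, 62 mm high, about 0.12 kg; white body, flat grey screw lid with a white disc on top, as wide as the body. Origin: centre of the underside, z up
- wide_2: The other wide pot, same as wide_1 (56 mm diameter, 62 mm high), in the middle of the stack: it stands on large and carries small; white body, flat grey screw lid with a white disc on top, as wide as the body. Origin: centre of the underside, z up
- small: Small pot on top of the stack: 42 mm diameter, 36 mm high, about 0.045 kg; white body, flat grey screw lid with a white disc on top, as wide as the body. Origin: centre of the underside, z up. The bare bench (z = 0) around the stack is free to put it down on; a blue tube rack, a brown beaker and a pipette are farther out
- large: Large flat pot at the bottom of the stack, loose on the bench: 84 mm diameter, 30 mm high, about 0.3 kg; the whole stack is 128 mm high. white body, flat grey screw lid with a white disc on top, as wide as the body. Origin: centre of the underside, z up
There are look-alikes about, which are no part of the job. Leave any orange or yellow look-alike of the wide_2 alone.

How it is judged (in metres and radians):
At the end, for the whole second after the job is handed in: tall_1 in bucket_1, tall_2 in bucket_3, wide_1 and wide_2 one each in bucket_2 and bucket_4 (either way), all down on the bucket floors; small on the lid of large within 20 mm of its centre; large within 30 mm of its start; all pots upright (0.12 rad) and at rest (horizontal distance between tall_1 and bucket_1 below 0.025 m and z of tall_1 in the frame of bucket_1 between 0.015 and 0.03 m and horizontal distance between tall_2 and bucket_3 below 0.025 m and z of tall_2 in the frame of bucket_3 between 0.015 and 0.03 m and (((horizontal distance between wide_1 and bucket_2 below 0.019 m and z of wide_1 in the frame of bucket_2 between 0.015 and 0.03 m) and (horizontal distance between wide_2 and bucket_4 below 0.019 m and z of wide_2 in the frame of bucket_4 between 0.015 and 0.03 m)) or ((horizontal distance between wide_1 and bucket_4 below 0.019 m and z of wide_1 in the frame of bucket_4 between 0.015 and 0.03 m) and (horizontal distance between wide_2 and bucket_2 below 0.019 m and z of wide_2 in the frame of bucket_2 between 0.015 and 0.03 m))) and horizontal distance between small and large below 0.02 m and z of small in the frame of large between 0.026 and 0.035 m and distance of large from where it was at the start of the episode below 0.03 m and angle between each of tall_1, tall_2, wide_1, wide_2, small, large's own z axis and vertical below 0.12 rad and linear speed of each of tall_1, tall_2, wide_1, wide_2, small, large below 0.03 m/s); the robot touches nothing.
It fails at once if a pot is tipped over (more than 0.8 rad) (angle between any of tall_1, tall_2, wide_1, wide_2, small, large's own z axis and vertical above 0.8 rad).
It fails at once if the tall pot that is already loaded is lifted out of its bucket (z of tall_1 in the frame of bucket_1 above 0.05 m).
It fails at once if the large pot is moved by more than 30 mm (distance of large from where it was at the start of the episode above 0.03 m).
It also fails if it takes over 131 s, if anything falls off the work surface, if the arm or the gripper's body presses on something with over 40 N, if the wrist force passes 120 N, or if a joint passes its speed limit or range.

ROBOT

A 6-joint arm with a two-finger parallel gripper is mounted at the origin on the work surface. World frame = base frame: x ahead of the robot, y to its left, z up, the work surface at z = 0. Lengths are in mm, angles in degrees, forces in N, time in s.
With the tool pointing down it reaches from about 325 to 1000 mm from the base axis. Payload 5.1 kg.
Tool frame: the origin (TCP) lies at the centre of the arm's flange, where the gripper is bolted on; the fingertips stand 173 mm ahead of it and the grasp point (between the pads) lies 155 mm ahead of it (arm.pinch_z is the distance from the TCP to the grasp point, in mm); z points along the fingers, y is the line along which they close (so a half turn about z gives the same grasp; the last joint's range is limited). The gripper opens to 85 mm and grips with 20 to 120 N. Pads are 22 mm wide; open, the fingers measure 114 mm over their backs; the gripper's body (76 mm by 85 mm) begins 54 mm behind the grasp point. The pads swing forward as they close: fully open they stand 13 mm farther back than shut.
Start: joints at [-71.425, 7.093, 94.555, -0, 78.352, -4.733], TCP at [257.155, -596.957, 404.722] pointing down, gripper open.
Joint ranges: [-149.61, 149.61], [-58.7, 133.49], [1.44, 155.28], [-77.14, 257.14], [18.33, 153.61], [-166.67, 166.67]. Speed limits (degrees/s): [147.25, 147.25, 180, 180, 180, 180].

INTERFACE

Orientations are given as [roll, pitch, yaw] about the fixed x, y, z axes, in that order (R = Rz(yaw) Ry(pitch) Rx(roll)).
In Python, from cell import arm gives the robot as it stands. The module is installed in compiled form; this text tells all that it offers.
- The arm moves only by the tool jog_arm, never from a script. Its argument "plan" is a list that holds one entry, the list of rows, each a list of 6 numbers: the shift along the tool's x, y, z in units of 25 mm (1.0 is 25 mm), then the turn, a rotation vector about the tool's x, y, z in units of 0.15 rad (1.0 is 0.15 rad). A call has 1 to 5 rows; each row shifts and turns the commanded pose from where the row before left it, along the tool's axes as they then stand; what a row does not reach is not made up. A row lasts 1/8 s, in which the tool goes at most 62.5 mm and 10.7 degrees, less where a joint would pass 70% of its speed; a pose out of reach is approached as far as the arm can. A call with a number of a shift or a turn outside -1 to 1 is refused whole. A call with a gripper value outside its range is refused whole. "claw" is the gripper command: -1 is shut, 1 is fully open, values between are in proportion, set as the call begins (left out, the last holds). The fingers move at their own pace and stop on an object; "force" is the grip in N (left out, the last holds). Time passes only in rows, so rows that do not move let the fingers close. It gives the time, the measured TCP pose, the force, the opening and the grip force at its end, in the units of the state.
- arm.read_state(): the state, without advancing time (a new reading comes with each control period).
- arm.read_camera(name): name is "scene" or "top"; returns the picture (420x560x3 uint8, red, green, blue); there is no depth.
- arm.camera_info(name): a dict with "vertical_fov" (degrees; the focal length in pixels is half the picture's height over the tangent of half this angle, whatever the lens; pixels are square), "cx", "cy" (the principal point, pixels), "R" (3x3) and "t" (3): a world point X has camera coordinates R X + t. Camera axes: x right, y down, z forward; pixel columns grow to the right and rows downward; lengths in mm; the calibration is good to about 2 mm. A picture is of the moment at which its call begins. camera_info takes no time and is no camera call.
- arm.job_done(): hands the job in; it is judged then, once.
The state is a dict: "time": time; "q": joint angles; "qd": joint speeds; "joint_efforts": joint torques, N m; "ee_pos": TCP position; "tcp_rot": TCP orientation; "wrist_force": force on the tool from outside, world axes, zero at the start; "ft_torque": the same for the moment, N m; "grip_width": opening from 0.0 (shut) to 1.0 (fully open); "finger_force": force on a finger pad.
Only numpy, scipy, OpenCV 4.12 (cv2) and the standard library are available. Lean on these libraries where they do the work, as an engineer would, in place of code of your own. Each camera call takes 0.05 s, during which the arm holds its last target. There are 200 camera calls.

## Working session

There is one attempt and no reset: what is moved stays moved. The work goes in short steps, Python scripts to look and compute and a tool call to move; the robot and the scene stay as the last step left them, time stands still between calls to the robot, and variables do not carry over. Pictures are saved under pics/ and viewed, at most 14 in all, crops included, and the job is handed in when it is done.

Besides the shell and the picture viewer there is one more tool, called after "Request:" by a JSON object that holds its "name" and its "arguments", one argument or row to a line. jog_arm: Moves the arm, as the interface text tells. Its arguments: {"type":"object","properties":{"plan":{"type":"array","items":{"type":"array","items":{"type":"array","items":{"type":"number"}}}},"claw":{"type":"number"},"force":{"type":"number"}},"required":["plan"]}

```bash
mkdir -p pics && python3 - <<'E'
from cell import arm
import cv2,numpy as np
s=arm.read_state();print({k:np.round(v,2) for k,v in s.items()})
for n in("scene","top"):
    im=arm.read_camera(n);cv2.imwrite(f"pics/{n}0.png",im[:,:,::-1])
    print(n,arm.camera_info(n))
E
```

```text
{'time': np.float64(0.0), 'q': array([-71.42,   7.13,  94.64,   0.  ,  78.35,  -4.73]), 'qd': array([-0.03,  0.06, -0.01, -0.03, -0.01,  0.03]), 'joint_efforts': array([ 0.000e+00, -4.236e+01, -3.655e+01,  0.000e+00,  1.000e-02,
       -0.000e+00]), 'ee_pos': array([ 257.08, -596.71,  403.47]), 'tcp_rot': array([-1.7988e+02, -1.0000e-02,  2.3310e+01]), 'wrist_force': array([ 0.5 ,  0.14, -0.36]), 'ft_torque': array([-0.04, -0.01,  0.02]), 'finger_force': np.float64(0.0), 'grip_width': np.float64(1.0)}
scene {'vertical_fov': 55.586460542693764, 'cx': 278.0451775127708, 'cy': 206.8841649489674, 'R': array([[ 0.21142836,  0.97732224,  0.01180193],
       [ 0.53151173, -0.10483409, -0.84053857],
       [-0.8202398 ,  0.18398656, -0.54162314]]), 't': array([-161.89145831, -236.49411273, 1450.50321998])}
top {'vertical_fov': 56.38429157358822, 'cx': 283.3296243856733, 'cy': 201.98246874050406, 'R': array([[ 0.02577156, -0.99931674,  0.02649296],
       [-0.9937233 , -0.02849517, -0.10817589],
       [ 0.1088569 , -0.02353881, -0.9937787 ]]), 't': array([ 23.14565177, 612.61164187, 922.46533426])}
```

View pics/scene0.png

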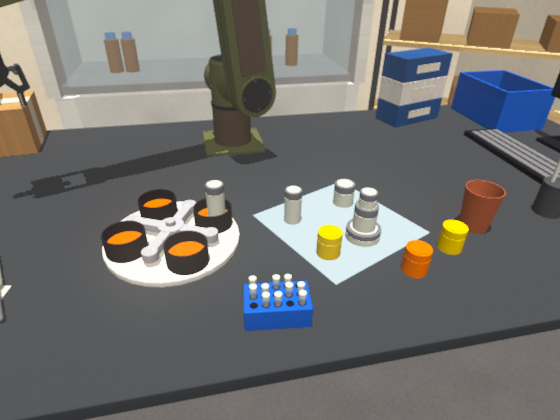

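View pics/top0.png

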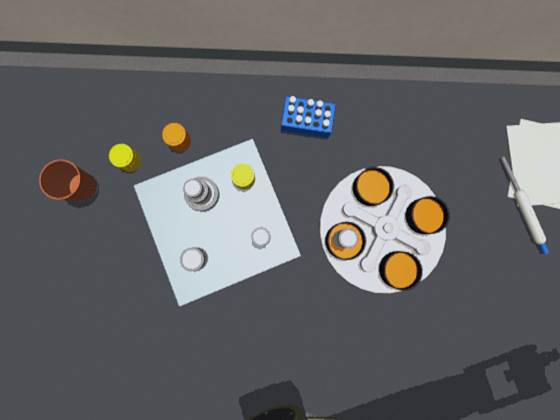

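Candidates for each thing (top image):
- **Wide pots:** white at (192,259) is wide_1 and the middle of the stack at ~(197,190) is wide_2. The look-alikes are yellow (243,176), yellow (122,156) and orange (175,137).
- **Tall pots:** (261,237) is tall_2; (347,238) is tall_1, already loaded.

By description I want the white/grey ones at (192,259), (261,237) and the stack. I'll check them in a close crop.

```bash
python3 - <<'E'
import cv2,numpy as np
t=cv2.imread("pics/top0.png");s=cv2.imread("pics/scene0.png")
a=cv2.resize(t[165:275,160:280],None,fx=4.5,fy=4.5,interpolation=cv2.INTER_CUBIC)
b=cv2.resize(s[170:250,270:390],None,fx=4.5,fy=4.5,interpolation=cv2.INTER_CUBIC)
# grid labels
out=np.zeros((500,800,3),np.uint8)
a=cv2.resize(t[165:275,160:280],(400,367),interpolation=cv2.INTER_CUBIC);out[:367,:400]=a
b=cv2.resize(s[170:250,270:390],(400,267),interpolation=cv2.INTER_CUBIC);out[:267,400:]=b
c=cv2.resize(s[170:280,95:245],(318,233),interpolation=cv2.INTER_CUBIC);out[267:500,420:738]=c
cv2.imwrite("pics/crop0.png",out)
E
```

```text
(no output)
```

View pics/crop0.png

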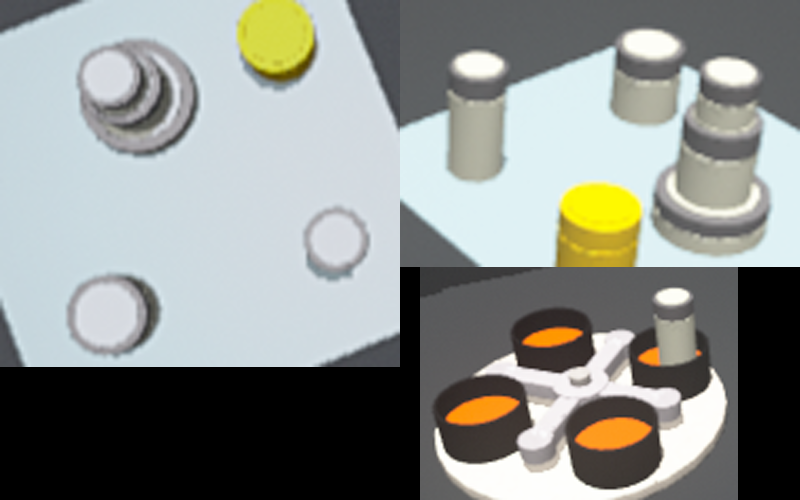

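```bash
cat > h.py <<'E'
import numpy as np,cv2
from cell import arm
def cam(n):
    i=arm.camera_info(n);f=210/np.tan(np.radians(i["vertical_fov"]/2))
    return f,i["cx"],i["cy"],np.array(i["R"]),np.array(i["t"])
def ray(n,p):
    f,cx,cy,R,t=cam(n);d=R.T@np.array([(p[0]-cx)/f,(p[1]-cy)/f,1]);return -R.T@t,d/np.linalg.norm(d)
def onz(n,p,z):
    c,d=ray(n,p);return c+d*(z-c[2])/d[2]
def tri(p,q):
    a,d=ray("top",p);b,e=ray("scene",q)
    k=np.linalg.lstsq(np.c_[d,-e],b-a,rcond=None)[0]
    x,y=a+k[0]*d,b+k[1]*e;return (x+y)/2,np.linalg.norm(x-y)
def proj(n,X):
    f,cx,cy,R,t=cam(n);c=R@np.array(X)+t;return np.array([cx+f*c[0]/c[2],cy+f*c[1]/c[2]])
E
python3 - <<'E'
from h import *
np.set_printoptions(precision=1,suppress=True)
for n,p,q,z in [("tall2",(261.1,236.7),(294,189.8),92),("wide1",(193,259.2),(345,183.5),62),("small",(193.3,188.1),(369,191.6),128)]:
    print(n,tri(p,q),onz("top",p,z),onz("scene",q,z))
print("large",onz("top",(202,193.8),30))
for n in("top","scene"):
    im=cv2.imread(f"pics/{n}0.png");h=cv2.cvtColor(im,cv2.COLOR_BGR2HSV)
    m=cv2.inRange(h,(8,150,120),(20,255,255))
    cs=[c for c in cv2.findContours(m,0,1)[0] if cv2.contourArea(c)>150]
    for c in cs:
        (x,y),ax,a=cv2.fitEllipse(cv2.convexHull(c));print(n,(x,y),np.array(ax),cv2.contourArea(c),onz(n,(x,y),37))
im=cv2.imread("pics/top0.png")
m=cv2.inRange(im,(190,190,190),(255,255,255));m[:,:300]=0;m[:,460:]=0
c=max(cv2.findContours(m,0,1)[0],key=cv2.contourArea);e=cv2.fitEllipse(cv2.convexHull(c));print("disc",e,onz("top",e[0],15))
# dark rims
m=cv2.inRange(im,(0,0,0),(45,45,45))
print("tall1",onz("top",(347,238.5),129))
for p in[(193,259),(261,237),(193,188)]:print(im[int(p[1]),p[0]-14:p[0]+15].mean(1).round(0))
E
```

```text
tall2 (array([525.2,  90.4,  89.8]), np.float64(1.9170380446277568)) [524.9  89.4  92. ] [528.9  90.4  92. ]
wide1 (array([469.8, 247.5,  60. ]), np.float64(2.3102927456439524)) [469.5 246.   62. ] [473.1 247.3  62. ]
small (array([626.7, 240.9, 126.4]), np.float64(1.3555375594724457)) [626.3 240.  128. ] [629.2 240.4 128. ]
large [626.5 238.5  30. ]
top (400.7037048339844, 270.1305236816406) [31.5 35. ] 830.0 [ 454.8 -246.2   37. ]
top (344.999755859375, 240.44847106933594) [32.8 35.1] 868.5 [ 522.3 -111.3   37. ]
top (427.7266540527344, 215.02928161621094) [29.5 34.5] 762.0 [ 589.4 -313.7   37. ]
top (372.966552734375, 186.15756225585938) [30.7 34. ] 783.0 [ 656.7 -179.    37. ]
top (59.71711349487305, 179.23992919921875) [38.  40.6] 160.5 [650.9 579.5  37. ]
top (173.68565368652344, 134.18603515625) [22.8 23.7] 401.5 [771.  313.5  37. ]
scene (185.59799194335938, 248.310302734375) [14.4 34.9] 365.0 [ 638.7 -180.3   37. ]
scene (416.52581787109375, 258.3943176269531) [32.1 39.4] 874.0 [770.7 302.1  37. ]
scene (123.84474182128906, 237.17898559570312) [12.  34.6] 294.5 [ 570.4 -316.3   37. ]
scene (156.922119140625, 202.6956787109375) [ 8.7 28. ] 168.0 [ 434.1 -248.7   37. ]
scene (479.5351867675781, 205.0740509033203) [49.8 54.4] 1131.5 [607.2 570.7  37. ]
disc ((382.6286926269531, 229.1680450439453), (123.45724487304688, 127.41663360595703), 142.87283325195312) [ 552.9 -208.9   15. ]
tall1 [525.2 -98.7 129. ]
[210. 168. 154. 182. 222. 221. 219. 220. 219. 220. 219. 219. 219. 219.
 219. 219. 219. 219. 220. 220. 221. 215. 161. 163. 151.  65.  77.  89.
 129.]
[218. 218. 219. 214. 179. 174. 207. 222. 220. 219. 220. 219. 219. 219.
 219. 219. 220. 219. 220. 221. 217. 189. 164. 159. 220. 220. 219. 218.
 217.]
[213. 214. 216. 209. 157. 168. 212. 222. 220. 220. 220. 219. 219. 220.
 219. 219. 219. 220. 220. 222. 216. 165. 158.  64.  84. 139. 185. 172.
 158.]
```

```bash
python3 - <<'E'
from h import *
np.set_printoptions(precision=1,suppress=True)
C,_=ray("top",(0,0))
px={1:(345,240.4),4:(400.7,270.1),3:(427.7,215),2:(373,186.2)}
P={}
for k,p in px.items():
    v=onz("top",p,37);s=28*(v-C)/(C[2]-65);P[k]=(v-s/2)[:2]
c=sum(P.values())/4;d=P[1]-P[3];e=P[2]-P[4];th=np.arctan2(d[1],d[0]);th2=np.arctan2(e[1],e[0])
print("cam",C,"centre",c,np.degrees([th,th2]),np.linalg.norm(d),np.linalg.norm(e))
u=np.array([np.cos(th),np.sin(th)]);w=np.array([u[1],-u[0]])
print(P);print("model",1,c+105*u,3,c-105*u,2,c+105*w,4,c-105*w)
E
```

```text
cam [507.8  62.3 982.4] centre [ 555.1 -208.4] [108.3  18.4] 209.94227271610845 209.32198013601385
{1: array([ 522.2, -108.6]), 4: array([ 455.7, -241.5]), 3: array([ 588.2, -307.9]), 2: array([ 654.3, -175.4])}
model 1 [ 522.  -108.7] 3 [ 588.1 -308. ] 2 [ 654.7 -175.3] 4 [ 455.4 -241.4]
```

Request:
{"name": "jog_arm", "arguments": {
  "plan": [
    [[0,0,0,0,0,0.9],[0,0,0,0,0,0.9],[0,0,0,0,0,0.91],[0,0,0,0,0,0]]
  ],
  "claw": 1,
  "force": 40
}}

```text
time: 0.6
ee_pos: [257.1, -596.8, 404.1]
tcp_rot: [-179.9, 0.0, 0.1]
wrist_force: [-0.2, 0.1, 0.3]
grip_width: 1.003
finger_force: 0.0
```

Request:
{"name": "jog_arm", "arguments": {
  "plan": [
    [[0.38,-0.98,0,0,0,0],[0.38,-0.98,0,0,0,0],[0.38,-0.98,0,0,0,0],[0.38,-0.98,0,0,0,0],[0.38,-0.98,0,0,0,0]]
  ]
}}

```text
time: 1.23
ee_pos: [305.0, -473.2, 404.6]
tcp_rot: [-180.0, 0.0, 0.1]
wrist_force: [0.7, 0.4, 0.7]
grip_width: 0.999
finger_force: 0.0
```

Request:
{"name": "jog_arm", "arguments": {
  "plan": [
    [[0.38,-0.98,0,0,0,0],[0.38,-0.98,0,0,0,0],[0.38,-0.98,0,0,0,0],[0.38,-0.98,0,0,0,0],[0.38,-0.98,0,0,0,0]]
  ]
}}

```text
time: 1.85
ee_pos: [352.5, -350.3, 404.8]
tcp_rot: [180.0, -0.0, 0.1]
wrist_force: [-0.3, -0.1, 0.0]
grip_width: 0.999
finger_force: 0.0
```

Request:
{"name": "jog_arm", "arguments": {
  "plan": [
    [[0.38,-0.98,0,0,0,0],[0.38,-0.98,0,0,0,0],[0.38,-0.98,0,0,0,0],[0.38,-0.98,0,0,0,0],[0.38,-0.98,0,0,0,0]]
  ]
}}

```text
time: 2.48
ee_pos: [399.7, -227.8, 404.8]
tcp_rot: [180.0, -0.0, 0.1]
wrist_force: [0.0, -1.2, -0.0]
grip_width: 1.0
finger_force: 0.0
```

Request:
{"name": "jog_arm", "arguments": {
  "plan": [
    [[0.38,-0.98,0,0,0,0],[0.38,-0.98,0,0,0,0],[0.38,-0.98,0,0,0,0],[0.38,-0.98,0,0,0,0],[0.38,-0.98,0,0,0,0]]
  ]
}}

```text
time: 3.1
ee_pos: [446.9, -105.3, 404.8]
tcp_rot: [180.0, -0.0, 0.1]
wrist_force: [-0.3, 0.3, 0.2]
grip_width: 1.002
finger_force: 0.0
```

Request:
{"name": "jog_arm", "arguments": {
  "plan": [
    [[0.38,-0.98,0,0,0,0],[0.38,-0.98,0,0,0,0],[0.38,-0.98,0,0,0,0],[0.38,-0.98,0,0,0,0],[0.38,-0.98,0,0,0,0]]
  ]
}}

```text
time: 3.72
ee_pos: [494.2, 17.2, 404.8]
tcp_rot: [180.0, -0.0, 0.1]
wrist_force: [0.4, -0.4, 0.7]
grip_width: 0.999
finger_force: 0.0
```

Request:
{"name": "jog_arm", "arguments": {
  "plan": [
    [[0.38,-0.98,0,0,0,0],[0.38,-0.98,0,0,0,0],[0.38,-0.98,0,0,0,0],[0,0,0,0,0,0],[0,0,0,0,0,0]]
  ]
}}

```text
time: 4.35
ee_pos: [522.5, 89.2, 404.6]
tcp_rot: [180.0, 0.0, 0.0]
wrist_force: [-0.0, -0.3, -0.5]
grip_width: 1.005
finger_force: 0.0
```

Request:
{"name": "jog_arm", "arguments": {
  "plan": [
    [[0.12,-0.03,0.9,0,0,0],[0,0,1,0,0,0],[0,0,1,0,0,0],[0,0,1,0,0,0],[0,0,1,0,0,0]]
  ]
}}

```text
time: 4.97
ee_pos: [525.6, 89.0, 281.6]
tcp_rot: [180.0, -0.0, -0.1]
wrist_force: [0.5, -0.5, -0.1]
grip_width: 0.999
finger_force: 0.0
```

```bash
python3 - <<'E'
from h import *
im=np.hstack([cv2.resize(arm.read_camera("scene")[120:260,240:400,::-1],(480,420)),cv2.resize(arm.read_camera("top")[190:290,210:310,::-1],(320,320))[:, :, :] if 0 else cv2.resize(arm.read_camera("top")[190:290,210:290,::-1],(320,420))])
cv2.imwrite("pics/p1.png",im)
E
```

```text
(no output)
```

View pics/p1.png

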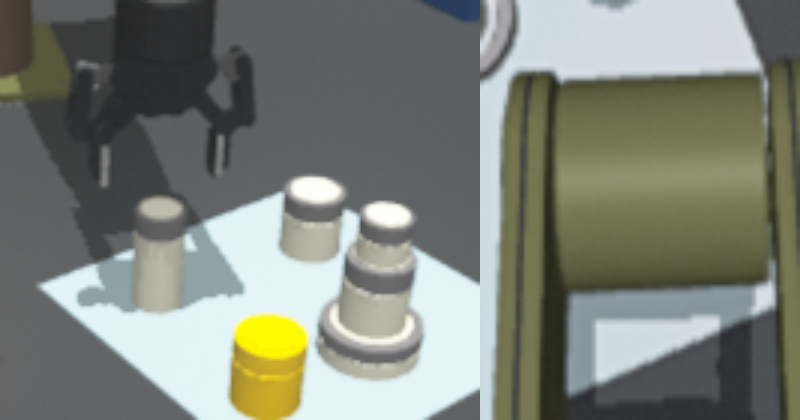

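The pot (lid at crop (160,212)) sits midway between the fingertips (102 and 218), so I'll descend and grip.

Request:
{"name": "jog_arm", "arguments": {
  "plan": [
    [[0,-0.04,0.9,0,0,0],[0,0,0.9,0,0,0],[0,0,0.7,0,0,0],[0,0,0,0,0,0]]
  ]
}}

```text
time: 5.58
ee_pos: [525.5, 90.6, 218.9]
tcp_rot: [180.0, 0.1, -0.0]
wrist_force: [-0.7, 0.2, -0.5]
grip_width: 1.004
finger_force: 0.0
```

Request:
{"name": "jog_arm", "arguments": {
  "plan": [
    [[0,0,0,0,0,0],[0,0,0,0,0,0],[0,0,0,0,0,0],[0,0,0,0,0,0],[0,0,0,0,0,0]]
  ],
  "claw": -1,
  "force": 40
}}

```text
time: 6.2
ee_pos: [526.5, 91.0, 220.9]
tcp_rot: [-180.0, -0.1, 0.0]
wrist_force: [-1.4, 0.3, 6.4]
grip_width: 0.504
finger_force: 40.7
```

Request:
{"name": "jog_arm", "arguments": {
  "plan": [
    [[0,0,0,0,0,0],[0,0,0,0,0,0],[0,0,0,0,0,0]]
  ]
}}

```text
time: 6.58
ee_pos: [526.5, 91.0, 220.9]
tcp_rot: [-180.0, -0.1, 0.0]
wrist_force: [-1.6, 1.1, 5.4]
grip_width: 0.509
finger_force: 40.7
```

Request:
{"name": "jog_arm", "arguments": {
  "plan": [
    [[0,0,-1,0,0,0],[0,0,-1,0,0,0],[0.15,1,-1,0,0,0],[0.15,1,-1,0,0,0],[0.15,1,-1,0,0,0]]
  ]
}}

```text
time: 7.2
ee_pos: [536.9, 15.3, 344.7]
tcp_rot: [-180.0, 0.1, 0.0]
wrist_force: [0.3, -0.7, -1.4]
grip_width: 0.502
finger_force: 41.0
```

Request:
{"name": "jog_arm", "arguments": {
  "plan": [
    [[0.15,1,-1,0,0,0],[0.15,1,-1,0,0,0],[0.15,1,0,0,0,0],[0.15,1,0,0,0,0],[0.15,1,0,0,0,0]]
  ]
}}

```text
time: 7.82
ee_pos: [555.8, -109.9, 393.8]
tcp_rot: [-180.0, 0.1, 0.0]
wrist_force: [0.6, 0.2, -2.3]
grip_width: 0.515
finger_force: 41.0
```

Request:
{"name": "jog_arm", "arguments": {
  "plan": [
    [[0.15,1,0,0,0,0],[0.15,1,0,0,0,0],[0.15,1,0,0,0,0],[0.15,1,0,0,0,0],[0.15,1,0,0,0,0]]
  ]
}}

```text
time: 8.45
ee_pos: [575.0, -235.6, 394.5]
tcp_rot: [-180.0, 0.0, 0.0]
wrist_force: [1.0, -0.6, -0.3]
grip_width: 0.508
finger_force: 41.0
```

Request:
{"name": "jog_arm", "arguments": {
  "plan": [
    [[0.15,1,0,0,0,0],[0.15,1,0,0,0,0],[0.15,1,0,0,0,0],[0,0,0,0,0,0],[0,0,0,0,0,0]]
  ]
}}

```text
time: 9.07
ee_pos: [586.1, -309.2, 394.5]
tcp_rot: [-180.0, 0.0, 0.0]
wrist_force: [0.4, 0.7, -1.7]
grip_width: 0.505
finger_force: 41.1
```

Request:
{"name": "jog_arm", "arguments": {
  "plan": [
    [[0.08,-0.04,1,0,0,0],[0,0,1,0,0,0],[0,0,1,0,0,0],[0,0,1,0,0,0],[0,0,0.6,0,0,0]]
  ]
}}

```text
time: 9.7
ee_pos: [587.9, -307.1, 278.2]
tcp_rot: [-179.9, 0.1, 0.1]
wrist_force: [-1.0, -0.5, -0.9]
grip_width: 0.509
finger_force: 41.1
```

Request:
{"name": "jog_arm", "arguments": {
  "plan": [
    [[0,0,0.4,0,0,0],[0,0,0.38,0,0,0],[0,0,0,0,0,0],[0,0,0,0,0,0]]
  ]
}}

```text
time: 10.2
ee_pos: [588.3, -308.3, 261.0]
tcp_rot: [180.0, -0.1, 0.0]
wrist_force: [0.6, -1.2, -1.4]
grip_width: 0.505
finger_force: 41.1
```

```bash
python3 - <<'E'
from h import *
im=np.hstack([cv2.resize(arm.read_camera("scene")[140:280,90:250,::-1],(480,420)),cv2.resize(arm.read_camera("top")[160:300,320:427,::-1],(320,420))])
cv2.imwrite("pics/p2.png",im)
E
```

```text
(no output)
```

View pics/p2.png

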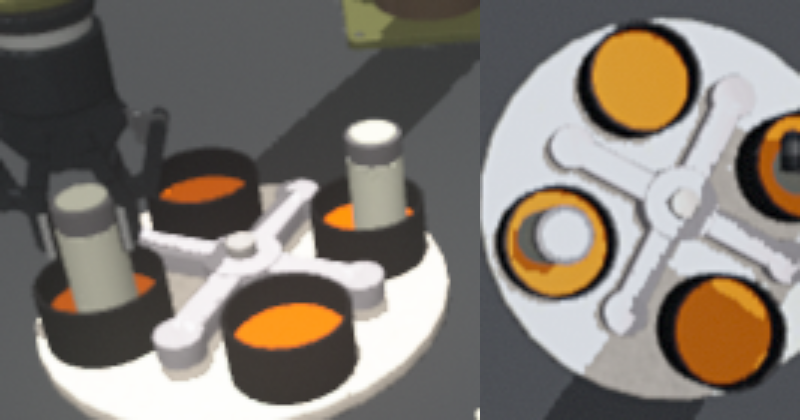

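The tall pot stands inside bucket_3 (crop (95,245)), opposite the loaded one. I'll lower the last 3 mm and release.

Request:
{"name": "jog_arm", "arguments": {
  "plan": [
    [[0,0,0.06,0,0,0],[0,0,0.06,0,0,0],[0,0,0,0,0,0]]
  ]
}}

```text
time: 10.68
ee_pos: [588.2, -308.2, 258.0]
tcp_rot: [180.0, -0.0, 0.0]
wrist_force: [0.3, 1.2, 3.1]
grip_width: 0.505
finger_force: 41.3
```

Request:
{"name": "jog_arm", "arguments": {
  "plan": [
    [[0,0,0,0,0,0],[0,0,0,0,0,0],[0,0,0,0,0,0],[0,0,0,0,0,0]]
  ],
  "claw": 0.9
}}

```text
time: 11.18
ee_pos: [588.0, -308.1, 257.1]
tcp_rot: [-180.0, 0.0, 0.0]
wrist_force: [-0.5, -0.4, -0.2]
grip_width: 0.949
finger_force: 0.0
```

Request:
{"name": "jog_arm", "arguments": {
  "plan": [
    [[0,0,-0.5,0,0,0],[0,0,-1,0,0,0],[0,0,-1,0,0,0],[0,0,-1,0,0,0],[0,0,-1,0,0,0]]
  ]
}}

```text
time: 11.8
ee_pos: [588.1, -308.1, 371.8]
tcp_rot: [180.0, -0.1, 0.0]
wrist_force: [-0.1, 0.1, -0.7]
grip_width: 0.947
finger_force: 0.0
```

Request:
{"name": "jog_arm", "arguments": {
  "plan": [
    [[-0.21,-1,0,0,0,0],[-0.21,-1,0,0,0,0],[-0.21,-1,0,0,0,0],[-0.21,-1,0,0,0,0],[-0.21,-1,0,0,0,0]]
  ],
  "claw": 1
}}

```text
time: 12.42
ee_pos: [561.3, -181.2, 369.5]
tcp_rot: [-180.0, 0.0, 0.0]
wrist_force: [0.4, -0.1, -0.3]
grip_width: 0.998
finger_force: 0.0
```

Request:
{"name": "jog_arm", "arguments": {
  "plan": [
    [[-0.21,-1,0,0,0,0],[-0.21,-1,0,0,0,0],[-0.21,-1,0,0,0,0],[-0.21,-1,0,0,0,0],[-0.21,-1,0,0,0,0]]
  ]
}}

```text
time: 13.05
ee_pos: [534.9, -56.5, 369.7]
tcp_rot: [-180.0, -0.0, 0.0]
wrist_force: [0.8, 0.7, 0.1]
grip_width: 0.998
finger_force: 0.0
```

Request:
{"name": "jog_arm", "arguments": {
  "plan": [
    [[-0.21,-1,0,0,0,0],[-0.21,-1,0,0,0,0],[-0.21,-1,0,0,0,0],[-0.21,-1,0,0,0,0],[-0.21,-1,0,0,0,0]]
  ]
}}

```text
time: 13.68
ee_pos: [508.5, 68.4, 369.7]
tcp_rot: [-180.0, -0.0, 0.0]
wrist_force: [-0.0, -0.5, -0.2]
grip_width: 0.998
finger_force: 0.0
```

Request:
{"name": "jog_arm", "arguments": {
  "plan": [
    [[-0.21,-1,0,0,0,0],[-0.21,-1,0,0,0,0],[-0.21,-1,0,0,0,0],[-0.21,-1,0,0,0,0],[-0.21,-1,0,0,0,0]]
  ]
}}

```text
time: 14.3
ee_pos: [482.0, 193.3, 369.8]
tcp_rot: [-180.0, -0.0, 0.0]
wrist_force: [0.3, -0.3, 0.2]
grip_width: 0.999
finger_force: 0.0
```

Request:
{"name": "jog_arm", "arguments": {
  "plan": [
    [[-0.21,-1,1,0,0,0],[-0.21,-1,1,0,0,0],[0,0,1,0,0,0],[0,0,1,0,0,0],[0,0,0,0,0,0]]
  ]
}}

```text
time: 14.92
ee_pos: [470.8, 242.0, 267.4]
tcp_rot: [179.9, 0.3, 0.0]
wrist_force: [0.8, -0.7, 0.3]
grip_width: 1.0
finger_force: 0.0
```

Request:
{"name": "jog_arm", "arguments": {
  "plan": [
    [[-0.02,-0.19,0.5,0,0,0],[0,0,0.8,0,0,0],[0,0,0.8,0,0,0],[0,0,0.53,0,0,0],[0,0,0,0,0,0]]
  ]
}}

```text
time: 15.55
ee_pos: [471.6, 246.6, 203.3]
tcp_rot: [180.0, 0.1, 0.0]
wrist_force: [0.7, -0.1, 0.2]
grip_width: 0.998
finger_force: 0.0
```

Request:
{"name": "jog_arm", "arguments": {
  "plan": [
    [[0,0,0,0,0,0],[0,0,0,0,0,0],[0,0,0,0,0,0],[0,0,0,0,0,0],[0,0,0,0,0,0]]
  ],
  "claw": -1,
  "force": 40
}}

```text
time: 16.18
ee_pos: [472.7, 246.9, 205.5]
tcp_rot: [-179.9, -0.1, 0.0]
wrist_force: [-0.2, -1.0, 5.2]
grip_width: 0.64
finger_force: 42.8
```

Request:
{"name": "jog_arm", "arguments": {
  "plan": [
    [[0,0,0,0,0,0],[0,0,0,0,0,0],[0,0,0,0,0,0]]
  ]
}}

```text
time: 16.55
ee_pos: [472.6, 246.9, 205.5]
tcp_rot: [-179.9, -0.1, 0.0]
wrist_force: [-0.1, 0.2, 6.5]
grip_width: 0.639
finger_force: 42.8
```

```bash
python3 - <<'E'
from h import *
cv2.imwrite("pics/p3.png",cv2.resize(arm.read_camera("scene")[110:250,270:430,::-1],(640,560),interpolation=cv2.INTER_CUBIC))
E
```

```text
(no output)
```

View pics/p3.png

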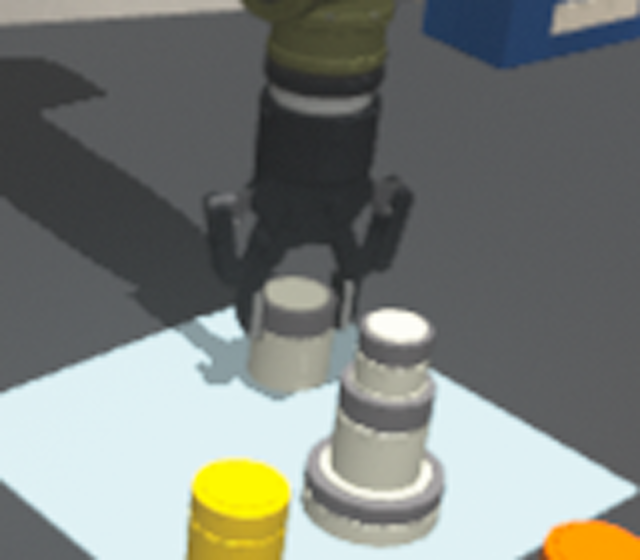

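Wide_1 is gripped upright, with the fingertips about 30 mm above its base. Next is bucket_4 at (455,-241).

Request:
{"name": "jog_arm", "arguments": {
  "plan": [
    [[0,0,-1,0,0,0],[0,0,-1,0,0,0],[-0.04,1,-1,0,0,0],[-0.04,1,-1,0,0,0],[-0.04,1,-1,0,0,0]]
  ]
}}

```text
time: 17.23
ee_pos: [468.3, 170.8, 328.9]
tcp_rot: [180.0, 0.1, 0.0]
wrist_force: [0.6, -0.6, -0.3]
grip_width: 0.645
finger_force: 42.8
```

Request:
{"name": "jog_arm", "arguments": {
  "plan": [
    [[-0.04,1,-1,0,0,0],[-0.04,1,-0.5,0,0,0],[-0.04,1,0,0,0,0],[-0.04,1,0,0,0,0],[-0.04,1,0,0,0,0]]
  ]
}}

```text
time: 17.85
ee_pos: [463.4, 45.8, 365.6]
tcp_rot: [180.0, 0.1, 0.0]
wrist_force: [-0.8, -0.6, -1.2]
grip_width: 0.643
finger_force: 42.8
```

Request:
{"name": "jog_arm", "arguments": {
  "plan": [
    [[-0.04,1,0,0,0,0],[-0.04,1,0,0,0,0],[-0.04,1,0,0,0,0],[-0.04,1,0,0,0,0],[-0.04,1,0,0,0,0]]
  ]
}}

```text
time: 18.48
ee_pos: [458.5, -79.1, 365.6]
tcp_rot: [-180.0, 0.1, 0.0]
wrist_force: [0.1, -0.5, -1.6]
grip_width: 0.646
finger_force: 42.8
```

Request:
{"name": "jog_arm", "arguments": {
  "plan": [
    [[-0.04,1,0,0,0,0],[-0.04,1,0,0,0,0],[-0.04,1,0,0,0,0],[-0.04,1,0,0,0,0],[-0.04,1,0,0,0,0]]
  ]
}}

```text
time: 19.1
ee_pos: [453.5, -204.1, 365.6]
tcp_rot: [-180.0, 0.1, 0.0]
wrist_force: [0.8, -0.3, -1.6]
grip_width: 0.643
finger_force: 42.8
```

Request:
{"name": "jog_arm", "arguments": {
  "plan": [
    [[0,1,0,0,0,0],[0,0.5,0,0,0,0],[0,0,0,0,0,0],[0,0,0,0,0,0]]
  ]
}}

```text
time: 19.6
ee_pos: [454.0, -240.3, 366.2]
tcp_rot: [-180.0, 0.0, 0.0]
wrist_force: [-0.4, -0.2, -2.3]
grip_width: 0.641
finger_force: 42.9
```

Request:
{"name": "jog_arm", "arguments": {
  "plan": [
    [[0.05,0.04,1,0,0,0],[0,0,1,0,0,0],[0,0,1,0,0,0],[0,0,1,0,0,0],[0,0,0.4,0,0,0]]
  ]
}}

```text
time: 20.23
ee_pos: [454.9, -240.8, 254.8]
tcp_rot: [-179.9, 0.1, 0.1]
wrist_force: [1.0, -0.5, -0.7]
grip_width: 0.642
finger_force: 42.9
```

Request:
{"name": "jog_arm", "arguments": {
  "plan": [
    [[0,0,0.3,0,0,0],[0,0,0.1,0,0,0],[0,0,0,0,0,0],[0,0,0,0,0,0]]
  ]
}}

```text
time: 20.72
ee_pos: [455.6, -242.1, 247.3]
tcp_rot: [180.0, -0.1, 0.0]
wrist_force: [0.4, 0.9, -0.7]
grip_width: 0.643
finger_force: 42.9
```

Request:
{"name": "jog_arm", "arguments": {
  "plan": [
    [[0,0,0.08,0,0,0],[0,0,0.06,0,0,0],[0,0,0.06,0,0,0],[0,0,0,0,0,0]]
  ]
}}

```text
time: 21.22
ee_pos: [455.4, -242.0, 242.5]
tcp_rot: [-180.0, 0.0, 0.0]
wrist_force: [-3.8, 1.2, 6.1]
grip_width: 0.643
finger_force: 43.6
```

```bash
python3 - <<'E'
from h import *
cv2.imwrite("pics/p4.png",cv2.resize(arm.read_camera("scene")[140:280,90:250,::-1],(640,560),interpolation=cv2.INTER_CUBIC))
E
```

```text
(no output)
```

View pics/p4.png

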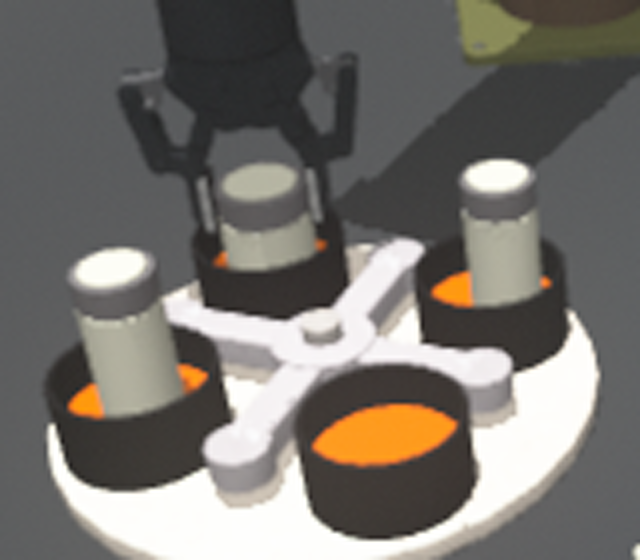

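Contact with the floor, pot upright and centred in bucket_4. I'll open slightly so the fingers stay clear of the rim, and lift.

Request:
{"name": "jog_arm", "arguments": {
  "plan": [
    [[0,0,0,0,0,0],[0,0,0,0,0,0],[0,0,0,0,0,0],[0,0,0,0,0,0]]
  ],
  "claw": 0.6
}}

```text
time: 21.78
ee_pos: [455.3, -241.9, 241.4]
tcp_rot: [-180.0, 0.0, 0.0]
wrist_force: [0.2, -0.2, -0.0]
grip_width: 0.799
finger_force: 0.0
```

Request:
{"name": "jog_arm", "arguments": {
  "plan": [
    [[0,0,-0.5,0,0,0],[0,0,-1,0,0,0],[0,0,-1,0,0,0],[0,0,-1,0,0,0],[0,0,-1,0,0,0]]
  ]
}}

```text
time: 22.4
ee_pos: [455.3, -241.8, 355.9]
tcp_rot: [180.0, -0.1, 0.0]
wrist_force: [0.2, 0.1, 0.0]
grip_width: 0.802
finger_force: 0.0
```

Request:
{"name": "jog_arm", "arguments": {
  "plan": [
    [[0.36,-1,-0.5,0,0,0],[0.36,-1,-0.5,0,0,0],[0.36,-1,-0.5,0,0,0],[0.36,-1,0,0,0,0],[0.36,-1,0,0,0,0]]
  ],
  "claw": 1
}}

```text
time: 23.02
ee_pos: [500.5, -116.1, 392.9]
tcp_rot: [180.0, -0.1, 0.0]
wrist_force: [-1.0, -0.8, 0.2]
grip_width: 0.999
finger_force: 0.0
```

Request:
{"name": "jog_arm", "arguments": {
  "plan": [
    [[0.36,-1,0,0,0,0],[0.36,-1,0,0,0,0],[0.36,-1,0,0,0,0],[0.36,-1,0,0,0,0],[0.36,-1,0,0,0,0]]
  ]
}}

```text
time: 23.65
ee_pos: [545.4, 9.0, 392.6]
tcp_rot: [180.0, -0.1, 0.0]
wrist_force: [0.4, -0.4, 0.2]
grip_width: 1.002
finger_force: 0.0
```

Request:
{"name": "jog_arm", "arguments": {
  "plan": [
    [[0.36,-1,0,0,0,0],[0.36,-1,0,0,0,0],[0.36,-1,0,0,0,0],[0.36,-1,0,0,0,0],[0.36,-1,0,0,0,0]]
  ]
}}

```text
time: 24.28
ee_pos: [590.4, 134.0, 392.6]
tcp_rot: [-180.0, -0.1, 0.0]
wrist_force: [0.8, 0.5, -0.9]
grip_width: 0.998
finger_force: 0.0
```

Request:
{"name": "jog_arm", "arguments": {
  "plan": [
    [[0.36,-1,0,0,0,0],[0.36,-1,0,0,0,0],[0.36,-1,0,0,0,0],[0.36,-1,0,0,0,0],[0,0,0,0,0,0]]
  ]
}}

```text
time: 24.9
ee_pos: [626.4, 234.7, 391.7]
tcp_rot: [-180.0, -0.0, 0.1]
wrist_force: [-0.3, 0.6, -0.7]
grip_width: 0.996
finger_force: 0.0
```

Request:
{"name": "jog_arm", "arguments": {
  "plan": [
    [[0,-0.3,0.5,0,0,0],[0,0,1,0,0,0],[0,0,1,0,0,0],[0,0,0,0,0,0],[0,0,0,0,0,0]]
  ]
}}

```text
time: 25.52
ee_pos: [626.3, 240.4, 329.6]
tcp_rot: [-180.0, -0.0, -0.0]
wrist_force: [0.9, -0.1, 0.1]
grip_width: 0.999
finger_force: 0.0
```

Request:
{"name": "jog_arm", "arguments": {
  "plan": [
    [[0.03,0,0.8,0,0,0],[0,0,0.8,0,0,0],[0,0,0.6,0,0,0],[0,0,0,0,0,0],[0,0,0,0,0,0]]
  ]
}}

```text
time: 26.15
ee_pos: [627.1, 240.7, 274.2]
tcp_rot: [-180.0, -0.0, 0.0]
wrist_force: [0.5, -0.3, -0.0]
grip_width: 0.997
finger_force: 0.0
```

Request:
{"name": "jog_arm", "arguments": {
  "plan": [
    [[0,0,0,0,0,0],[0,0,0,0,0,0],[0,0,0,0,0,0],[0,0,0,0,0,0],[0,0,0,0,0,0]]
  ],
  "claw": -1,
  "force": 25
}}

```text
time: 26.78
ee_pos: [627.2, 240.8, 274.8]
tcp_rot: [-180.0, -0.1, 0.0]
wrist_force: [-0.2, 0.2, 3.9]
grip_width: 0.484
finger_force: 25.6
```

Request:
{"name": "jog_arm", "arguments": {
  "plan": [
    [[0,0,0,0,0,0],[0,0,0,0,0,0]]
  ]
}}

```text
time: 27.02
ee_pos: [627.2, 240.8, 274.8]
tcp_rot: [-180.0, -0.1, 0.0]
wrist_force: [-0.0, -0.0, 5.3]
grip_width: 0.487
finger_force: 25.7
```

```bash
python3 - <<'E'
from h import *
cv2.imwrite("pics/p5.png",cv2.resize(arm.read_camera("scene")[110:270,290:450,::-1],(560,560),interpolation=cv2.INTER_CUBIC))
E
```

```text
(no output)
```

View pics/p5.png

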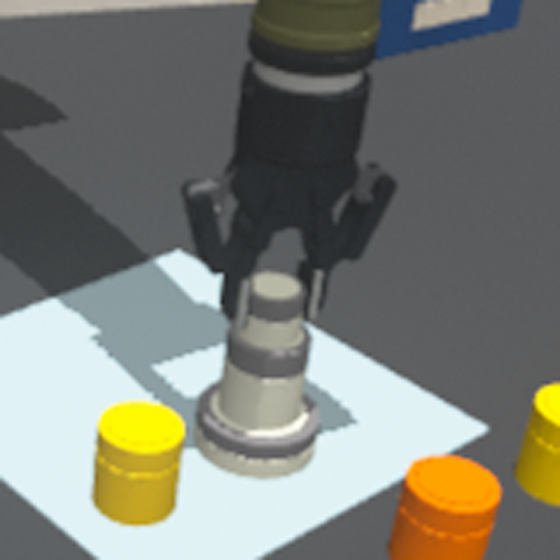

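The small pot is gripped upright and the stack is undisturbed. I'll park it on the free mat at about (540,150).

Request:
{"name": "jog_arm", "arguments": {
  "plan": [
    [[0,0,-0.5,0,0,0],[0,0,-0.7,0,0,0],[-0.87,0.91,0,0,0,0],[-0.87,0.91,0,0,0,0],[-0.87,0.91,0,0,0,0]]
  ]
}}

```text
time: 27.7
ee_pos: [561.1, 171.8, 304.9]
tcp_rot: [-180.0, -0.0, 0.0]
wrist_force: [-0.7, -0.5, -0.3]
grip_width: 0.482
finger_force: 25.4
```

Request:
{"name": "jog_arm", "arguments": {
  "plan": [
    [[-0.87,0.91,0.5,0,0,0],[0,0,1,0,0,0],[0,0,1,0,0,0],[0,0,1,0,0,0],[0,0,0.5,0,0,0]]
  ]
}}

```text
time: 28.32
ee_pos: [539.6, 149.5, 203.2]
tcp_rot: [180.0, 0.1, 0.0]
wrist_force: [-0.4, -0.5, -0.3]
grip_width: 0.484
finger_force: 25.5
```

Request:
{"name": "jog_arm", "arguments": {
  "plan": [
    [[0,0,0.5,0,0,0],[0,0,0.2,0,0,0],[0,0,0,0,0,0],[0,0,0,0,0,0]]
  ]
}}

```text
time: 28.82
ee_pos: [540.3, 149.7, 187.2]
tcp_rot: [-180.0, -0.1, 0.0]
wrist_force: [-0.7, -0.3, -1.0]
grip_width: 0.488
finger_force: 25.5
```

Request:
{"name": "jog_arm", "arguments": {
  "plan": [
    [[0,0,0.08,0,0,0],[0,0,0.08,0,0,0],[0,0,0,0,0,0]]
  ]
}}

```text
time: 29.2
ee_pos: [540.1, 149.7, 182.8]
tcp_rot: [-180.0, -0.0, 0.0]
wrist_force: [-0.2, -0.1, 2.5]
grip_width: 0.483
finger_force: 25.6
```

Request:
{"name": "jog_arm", "arguments": {
  "plan": [
    [[0,0,0,0,0,0],[0,0,0,0,0,0],[0,0,0,0,0,0],[0,0,0,0,0,0]]
  ],
  "claw": 0.9
}}

```text
time: 29.7
ee_pos: [539.9, 149.6, 182.4]
tcp_rot: [-180.0, 0.0, 0.0]
wrist_force: [-0.0, 0.4, -1.0]
grip_width: 0.953
finger_force: 0.0
```

Request:
{"name": "jog_arm", "arguments": {
  "plan": [
    [[0,0,-0.5,0,0,0],[0,0,-1,0,0,0],[0,0,-1,0,0,0],[0,0,-1,0,0,0],[0,0,-1,0,0,0]]
  ]
}}

```text
time: 30.32
ee_pos: [539.9, 149.6, 296.9]
tcp_rot: [-180.0, -0.1, 0.0]
wrist_force: [0.6, 0.0, -0.4]
grip_width: 0.95
finger_force: 0.0
```

Request:
{"name": "jog_arm", "arguments": {
  "plan": [
    [[-0.5,0.5,0,0,0,0],[0,0,0,0,0,0]]
  ],
  "claw": 1
}}

```text
time: 30.58
ee_pos: [526.1, 136.2, 294.1]
tcp_rot: [180.0, 0.1, -0.0]
wrist_force: [0.7, 0.5, -0.4]
grip_width: 1.003
finger_force: 0.0
```

```bash
python3 - <<'E'
from h import *
t=arm.read_camera("top")[:,:,::-1];s=arm.read_camera("scene")[:,:,::-1]
cv2.imwrite("pics/top6.png",t);cv2.imwrite("pics/scene6.png",s)
cv2.imwrite("pics/p6.png",np.hstack([cv2.resize(t[150:250,160:260],(400,400),interpolation=cv2.INTER_CUBIC),cv2.resize(s[150:250,300:400],(400,400),interpolation=cv2.INTER_CUBIC)]))
E
```

```text
(no output)
```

View pics/p6.png

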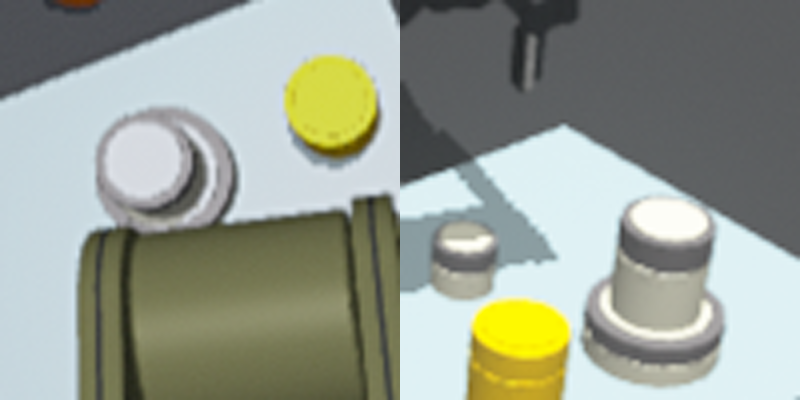

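```bash
python3 - <<'E'
from h import *
print(tri((197.25,191),(367.25,205)),onz("top",(197.25,191),92),onz("scene",(367.25,205),92))
t=cv2.imread("pics/top6.png")
# lid rim centre: grey ring edges along row/col through the centre
print(t[191,178:220].mean(1).round(0)); print(t[170:215,197].mean(1).round(0))
E
```

```text
(array([625.92826937, 240.70055095,  89.38645214]), np.float64(4.214586508347342)) [624.840736   238.15385706  92.        ] [629.71350165 241.0236167   92.        ]
[214. 213. 214. 215. 216. 209. 160. 160. 195. 221. 220. 219. 220. 220.
 219. 219. 219. 219. 219. 220. 219. 219. 220. 219. 220. 222. 217. 174.
 167. 159.  66.  71.  90. 144. 218. 219. 165. 165. 167. 155. 102. 181.]
[215. 215. 215. 215. 216. 216. 200. 166. 155. 160. 183. 211. 221. 220.
 220. 219. 219. 219. 219. 219. 219. 220. 218. 219. 220. 219. 220. 221.
 219. 196. 167. 138.  76.  77. 133. 158. 164. 145.  94.  70.  76.  81.
  87.  88.  92.]
```

Request:
{"name": "jog_arm", "arguments": {
  "plan": [
    [[0.81,-0.84,0,0,0,0],[0.81,-0.84,0,0,0,0],[0.81,-0.84,0,0,0,0],[0.81,-0.84,0,0,0,0],[0.81,-0.84,0,0,0,0]]
  ]
}}

```text
time: 31.3
ee_pos: [629.1, 242.8, 293.2]
tcp_rot: [180.0, 0.1, 0.0]
wrist_force: [0.1, -0.3, 0.0]
grip_width: 1.005
finger_force: 0.0
```

Request:
{"name": "jog_arm", "arguments": {
  "plan": [
    [[0,0,0,0,0,0],[0,0,0.6,0,0,0],[0,0,0.7,0,0,0],[0,0,0,0,0,0]]
  ]
}}

```text
time: 31.8
ee_pos: [627.2, 241.3, 258.8]
tcp_rot: [179.9, 0.3, -0.0]
wrist_force: [-1.0, 0.2, -0.5]
grip_width: 1.002
finger_force: 0.0
```

Request:
{"name": "jog_arm", "arguments": {
  "plan": [
    [[0,0,0.5,0,0,0],[0,0,0.5,0,0,0],[0,0,0,0,0,0],[0,0,0,0,0,0]]
  ]
}}

```text
time: 32.3
ee_pos: [628.8, 242.2, 237.6]
tcp_rot: [-180.0, -0.0, 0.0]
wrist_force: [0.1, 0.5, 0.3]
grip_width: 1.003
finger_force: 0.0
```

Request:
{"name": "jog_arm", "arguments": {
  "plan": [
    [[0,0,0,0,0,0],[0,0,0,0,0,0],[0,0,0,0,0,0],[0,0,0,0,0,0],[0,0,0,0,0,0]]
  ],
  "claw": -1,
  "force": 40
}}

```text
time: 32.92
ee_pos: [629.1, 242.3, 238.4]
tcp_rot: [-180.0, -0.1, 0.0]
wrist_force: [0.5, -0.7, 4.7]
grip_width: 0.638
finger_force: 42.9
```

Request:
{"name": "jog_arm", "arguments": {
  "plan": [
    [[0,0,0,0,0,0],[0,0,0,0,0,0],[0,0,0,0,0,0]]
  ]
}}

```text
time: 33.3
ee_pos: [629.1, 242.3, 238.5]
tcp_rot: [-180.0, -0.1, 0.0]
wrist_force: [-0.3, -0.9, 5.7]
grip_width: 0.642
finger_force: 42.9
```

Request:
{"name": "jog_arm", "arguments": {
  "plan": [
    [[0,0,-0.5,0,0,0],[0,0,-1,0,0,0],[0,0,-1,0,0,0],[0.06,0.98,-1,0,0,0],[0.06,0.98,-1,0,0,0]]
  ]
}}

```text
time: 33.92
ee_pos: [631.3, 191.8, 350.5]
tcp_rot: [179.9, 0.1, 0.0]
wrist_force: [-0.1, 0.7, -1.9]
grip_width: 0.643
finger_force: 42.6
```

Request:
{"name": "jog_arm", "arguments": {
  "plan": [
    [[0.06,0.98,0,0,0,0],[0.06,0.98,0,0,0,0],[0.06,0.98,0,0,0,0],[0.06,0.98,0,0,0,0],[0.06,0.98,0,0,0,0]]
  ]
}}

```text
time: 34.55
ee_pos: [638.5, 68.6, 347.9]
tcp_rot: [180.0, 0.2, -0.0]
wrist_force: [0.4, -1.2, -1.0]
grip_width: 0.64
finger_force: 42.6
```

Request:
{"name": "jog_arm", "arguments": {
  "plan": [
    [[0.06,0.98,0,0,0,0],[0.06,0.98,0,0,0,0],[0.06,0.98,0,0,0,0],[0.06,0.98,0,0,0,0],[0.06,0.98,0,0,0,0]]
  ]
}}

```text
time: 35.17
ee_pos: [646.0, -53.7, 348.2]
tcp_rot: [-180.0, 0.2, -0.0]
wrist_force: [-0.4, -0.3, -1.7]
grip_width: 0.637
finger_force: 42.6
```

Request:
{"name": "jog_arm", "arguments": {
  "plan": [
    [[0.06,0.98,0,0,0,0],[0.06,0.98,0,0,0,0],[0.06,0.98,0,0,0,0],[0.06,0.98,0,0,0,0],[0.06,0.98,0,0,0,0]]
  ]
}}

```text
time: 35.8
ee_pos: [654.4, -176.0, 350.0]
tcp_rot: [180.0, -0.0, 0.0]
wrist_force: [-0.6, -0.2, -0.9]
grip_width: 0.646
finger_force: 42.6
```

Request:
{"name": "jog_arm", "arguments": {
  "plan": [
    [[0,0,0,0,0,0],[0,0,0,0,0,0]]
  ]
}}

```text
time: 36.05
ee_pos: [654.3, -174.5, 349.8]
tcp_rot: [-180.0, 0.0, 0.0]
wrist_force: [-0.0, -0.6, -1.2]
grip_width: 0.64
finger_force: 42.7
```

Request:
{"name": "jog_arm", "arguments": {
  "plan": [
    [[0,0.03,1,0,0,0],[0,0,1,0,0,0],[0,0,1,0,0,0],[0,0,0.7,0,0,0],[0,0,0.3,0,0,0]]
  ]
}}

```text
time: 36.67
ee_pos: [654.1, -174.5, 248.7]
tcp_rot: [-180.0, 0.1, 0.1]
wrist_force: [-0.5, -0.9, -1.1]
grip_width: 0.641
finger_force: 42.7
```

Request:
{"name": "jog_arm", "arguments": {
  "plan": [
    [[0,0,0,0,0,0],[0,0,0,0,0,0],[0,0,0,0,0,0]]
  ]
}}

```text
time: 37.05
ee_pos: [654.7, -175.3, 251.2]
tcp_rot: [180.0, -0.1, 0.0]
wrist_force: [-0.1, -1.0, -1.0]
grip_width: 0.642
finger_force: 42.7
```

```bash
python3 - <<'E'
from h import *
cv2.imwrite("pics/p7.png",cv2.resize(arm.read_camera("scene")[140:280,90:250,::-1],(640,560),interpolation=cv2.INTER_CUBIC))
E
```

```text
(no output)
```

View pics/p7.png

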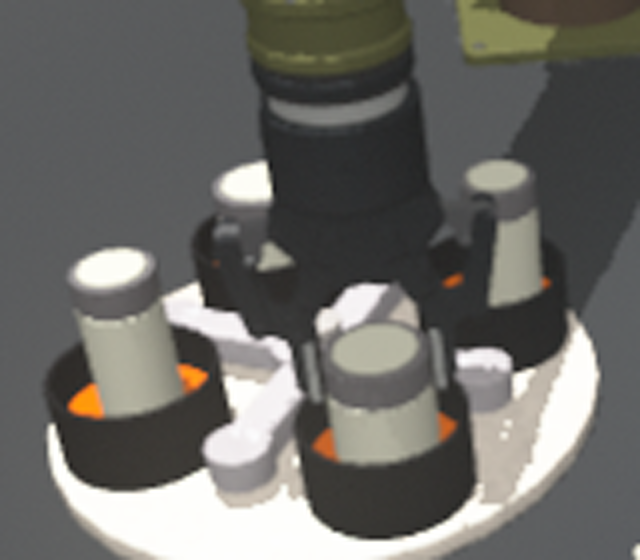

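Wide_2 is centred in bucket_2 (crop (380,400)). I'll lower the last ~6 mm until it touches, release, and lift.

Request:
{"name": "jog_arm", "arguments": {
  "plan": [
    [[0,0,0.08,0,0,0],[0,0,0.08,0,0,0],[0,0,0.08,0,0,0],[0,0,0,0,0,0]]
  ]
}}

```text
time: 37.6
ee_pos: [654.4, -175.1, 245.5]
tcp_rot: [-180.0, 0.0, 0.0]
wrist_force: [-2.5, 1.3, 5.9]
grip_width: 0.642
finger_force: 43.3
```

Request:
{"name": "jog_arm", "arguments": {
  "plan": [
    [[0,0,0,0,0,0],[0,0,0,0,0,0],[0,0,0,0,0,0],[0,0,0,0,0,0]]
  ],
  "claw": 0.6
}}

```text
time: 38.1
ee_pos: [654.3, -175.1, 243.8]
tcp_rot: [-180.0, 0.0, 0.0]
wrist_force: [-0.2, 0.3, 0.7]
grip_width: 0.803
finger_force: 0.0
```

Request:
{"name": "jog_arm", "arguments": {
  "plan": [
    [[0,0,-0.5,0,0,0],[0,0,-1,0,0,0],[0,0,-1,0,0,0],[0,0,-1,0,0,0],[0,0,-1,0,0,0]]
  ]
}}

```text
time: 38.72
ee_pos: [654.3, -175.1, 358.5]
tcp_rot: [180.0, -0.1, 0.0]
wrist_force: [0.5, 1.0, 0.5]
grip_width: 0.8
finger_force: 0.0
```

```bash
python3 - <<'E'
from h import *
t=arm.read_camera("top")[:,:,::-1];s=arm.read_camera("scene")[:,:,::-1]
cv2.imwrite("pics/top8.png",t);cv2.imwrite("pics/scene8.png",s)
cv2.imwrite("pics/p8.png",np.hstack([cv2.resize(t[160:260,170:270],(400,400),interpolation=cv2.INTER_CUBIC),cv2.resize(s[160:260,300:400],(400,400),interpolation=cv2.INTER_CUBIC)]))
# white disc/lid contours in grey ring: threshold below mat brightness
g=t.mean(2)
m=((g<205)&(g>60)).astype(np.uint8);m[:,:178]=0;m[:160]=0;m[:,270:]=0;m[255:]=0
for c in cv2.findContours(m,0,1)[0]:
    if cv2.contourArea(c)>80: print(cv2.fitEllipse(c),cv2.boundingRect(c))
print(onz("top",proj("top",[540,150,36]),36),proj("top",[540,150,36]),proj("top",[626.5,239,30]))
E
```

```text
((237.7435760498047, 230.4559326171875), (17.84883689880371, 18.993927001953125), 167.06085205078125) (229, 221, 19, 20)
((201.30393981933594, 193.90774536132812), (35.07103729248047, 36.45616912841797), 146.60813903808594) (184, 176, 36, 37)
((242.74697875976562, 177.39846801757812), (23.878938674926758, 28.581167221069336), 173.15403747558594) (231, 164, 25, 29)
((183.77684020996094, 162.8963623046875), (6.700466632843018, 23.405717849731445), 77.97358703613281) (178, 160, 21, 9)
[540. 150.  36.] [236.79527701 230.19570944] [201.81387573 193.77487191]
```

View pics/p8.png

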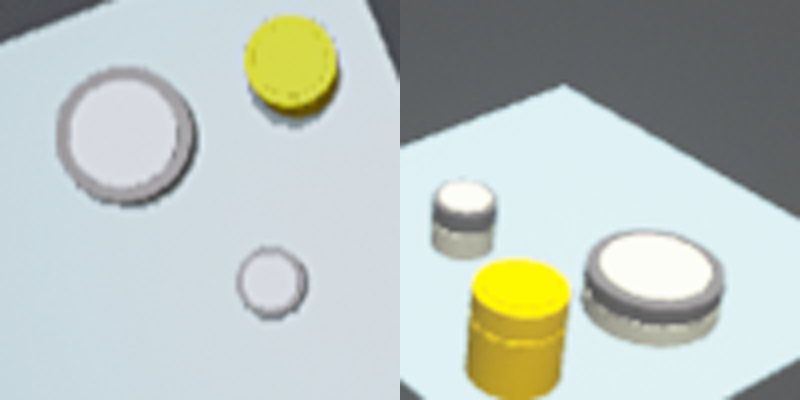

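The top view shows the small pot at (237,230) and the large lid at (201,193.5). That puts small at about (540,149) and large at about (627,240.5), unmoved.

Request:
{"name": "jog_arm", "arguments": {
  "plan": [
    [[-0.35,-1,0,0,0,0],[-0.35,-1,0,0,0,0],[-0.35,-1,0,0,0,0],[-0.35,-1,0,0,0,0],[-0.35,-1,0,0,0,0]]
  ],
  "claw": 1
}}

```text
time: 39.45
ee_pos: [609.7, -48.1, 356.4]
tcp_rot: [-180.0, 0.0, 0.1]
wrist_force: [-0.7, 0.0, 0.8]
grip_width: 0.998
finger_force: 0.0
```

Request:
{"name": "jog_arm", "arguments": {
  "plan": [
    [[-0.35,-1,0,0,0,0],[-0.35,-1,0,0,0,0],[-0.35,-1,0,0,0,0],[-0.35,-1,0,0,0,0],[-0.35,-1,0,0,0,0]]
  ]
}}

```text
time: 40.08
ee_pos: [565.8, 76.6, 356.6]
tcp_rot: [-180.0, -0.0, 0.0]
wrist_force: [0.7, 0.8, -1.4]
grip_width: 1.0
finger_force: 0.0
```

Request:
{"name": "jog_arm", "arguments": {
  "plan": [
    [[-0.35,-1,0,0,0,0],[-0.35,-1,1,0,0,0],[-0.35,-1,1,0,0,0],[0,0,1,0,0,0],[0,0,1,0,0,0]]
  ]
}}

```text
time: 40.7
ee_pos: [539.6, 151.2, 255.9]
tcp_rot: [-180.0, -0.0, 0.1]
wrist_force: [-0.3, 0.1, -0.3]
grip_width: 1.002
finger_force: 0.0
```

Request:
{"name": "jog_arm", "arguments": {
  "plan": [
    [[0,0,0.4,0,0,0],[0,0,0,0,0,0],[0,0,0,0,0,0],[0,0,0,0,0,0]]
  ]
}}

```text
time: 41.2
ee_pos: [540.9, 149.9, 247.8]
tcp_rot: [-180.0, -0.1, 0.0]
wrist_force: [0.8, 0.2, 0.7]
grip_width: 1.001
finger_force: 0.0
```

Down 65 mm = 2.6 units.

Request:
{"name": "jog_arm", "arguments": {
  "plan": [
    [[0,0,0.8,0,0,0],[0,0,0.8,0,0,0],[0,0,0.6,0,0,0],[0,0,0.4,0,0,0],[0,0,0,0,0,0]]
  ]
}}

```text
time: 41.82
ee_pos: [540.0, 149.8, 180.1]
tcp_rot: [180.0, 0.1, 0.0]
wrist_force: [-0.1, 0.4, -0.3]
grip_width: 0.995
finger_force: 0.0
```

Request:
{"name": "jog_arm", "arguments": {
  "plan": [
    [[0,0,0,0,0,0],[0,0,0,0,0,0],[0,0,0,0,0,0],[0,0,0,0,0,0],[0,0,0,0,0,0]]
  ],
  "claw": -1,
  "force": 25
}}

```text
time: 42.45
ee_pos: [540.9, 150.0, 182.4]
tcp_rot: [-180.0, -0.1, 0.0]
wrist_force: [-0.1, 0.1, 5.7]
grip_width: 0.484
finger_force: 25.7
```

Request:
{"name": "jog_arm", "arguments": {
  "plan": [
    [[0,0,0,0,0,0],[0,0,0,0,0,0],[0,0,0,0,0,0]]
  ]
}}

```text
time: 42.82
ee_pos: [540.9, 150.0, 182.4]
tcp_rot: [-180.0, -0.1, 0.0]
wrist_force: [0.3, 0.1, 5.9]
grip_width: 0.483
finger_force: 25.8
```

Request:
{"name": "jog_arm", "arguments": {
  "plan": [
    [[0,0,-0.8,0,0,0],[0,0,-1,0,0,0],[0,0,-1,0,0,0],[0.86,-0.9,0,0,0,0],[0.86,-0.9,0,0,0,0]]
  ]
}}

```text
time: 43.45
ee_pos: [583.9, 195.3, 253.0]
tcp_rot: [-180.0, -0.1, -0.0]
wrist_force: [-0.0, -0.1, -1.0]
grip_width: 0.486
finger_force: 25.5
```

Request:
{"name": "jog_arm", "arguments": {
  "plan": [
    [[0.86,-0.9,0,0,0,0],[0.86,-0.9,0,0,0,0],[0,0,0,0,0,0],[0,0,0,0,0,0]]
  ]
}}

```text
time: 43.95
ee_pos: [625.9, 239.6, 251.4]
tcp_rot: [180.0, 0.1, 0.0]
wrist_force: [-1.1, -0.1, -0.2]
grip_width: 0.48
finger_force: 25.5
```

Request:
{"name": "jog_arm", "arguments": {
  "plan": [
    [[0.04,-0.04,0.7,0,0,0],[0,0,0.5,0,0,0],[0,0,0.16,0,0,0],[0,0,0,0,0,0],[0,0,0,0,0,0]]
  ]
}}

```text
time: 44.58
ee_pos: [627.7, 240.9, 217.9]
tcp_rot: [-180.0, -0.0, 0.0]
wrist_force: [0.4, -0.4, -1.0]
grip_width: 0.482
finger_force: 25.5
```

Request:
{"name": "jog_arm", "arguments": {
  "plan": [
    [[0,0,0.06,0,0,0],[0,0,0.06,0,0,0],[0,0,0,0,0,0]]
  ]
}}

```text
time: 44.95
ee_pos: [627.3, 240.9, 214.4]
tcp_rot: [180.0, 0.0, 0.0]
wrist_force: [0.2, 0.6, -1.3]
grip_width: 0.483
finger_force: 25.5
```

Request:
{"name": "jog_arm", "arguments": {
  "plan": [
    [[0,0,0.06,0,0,0],[0,0,0.04,0,0,0],[0,0,0,0,0,0]]
  ]
}}

```text
time: 45.32
ee_pos: [627.5, 240.9, 212.4]
tcp_rot: [-180.0, 0.0, 0.0]
wrist_force: [-1.5, -1.7, 3.0]
grip_width: 0.481
finger_force: 25.8
```

Request:
{"name": "jog_arm", "arguments": {
  "plan": [
    [[0,0,0,0,0,0],[0,0,0,0,0,0],[0,0,0,0,0,0],[0,0,0,0,0,0]]
  ],
  "claw": 0.9
}}

```text
time: 45.82
ee_pos: [627.4, 240.9, 211.9]
tcp_rot: [-180.0, 0.0, 0.0]
wrist_force: [-0.7, -0.1, -0.2]
grip_width: 0.951
finger_force: 0.0
```

Request:
{"name": "jog_arm", "arguments": {
  "plan": [
    [[0,0,-0.5,0,0,0],[0,0,-1,0,0,0],[0,0,-1,0,0,0],[0,0,-1,0,0,0],[0,0,-1,0,0,0]]
  ]
}}

```text
time: 46.45
ee_pos: [627.4, 240.9, 326.5]
tcp_rot: [-180.0, -0.1, 0.0]
wrist_force: [1.2, -0.1, -0.1]
grip_width: 0.949
finger_force: 0.0
```

Request:
{"name": "jog_arm", "arguments": {
  "plan": [
    [[-1,0.7,0,0,0,0],[-1,0.7,0,0,0,0],[-1,0.7,0,0,0,0],[-1,0.7,0,0,0,0],[-1,0.7,0,0,0,0]]
  ]
}}

```text
time: 47.08
ee_pos: [501.7, 152.9, 325.6]
tcp_rot: [-180.0, -0.1, 0.0]
wrist_force: [0.3, 0.8, 1.0]
grip_width: 0.949
finger_force: 0.0
```

Request:
{"name": "jog_arm", "arguments": {
  "plan": [
    [[-0.5,0.7,0,0,0,0],[-0.5,0.7,0,0,0,0],[-0.5,0.7,0,0,0,0],[0,0,0,0,0,0],[0,0,0,0,0,0]]
  ]
}}

```text
time: 47.7
ee_pos: [465.3, 101.1, 325.3]
tcp_rot: [-180.0, -0.1, 0.0]
wrist_force: [0.7, 0.7, -0.3]
grip_width: 0.947
finger_force: 0.0
```

```bash
python3 - <<'E'
from h import *
t=arm.read_camera("top")[:,:,::-1];s=arm.read_camera("scene")[:,:,::-1]
cv2.imwrite("pics/p9.png",np.hstack([cv2.resize(s[140:290,90:410],(800,375),interpolation=cv2.INTER_CUBIC)]))
cv2.imwrite("pics/p10.png",cv2.resize(t[150:300,165:465],(800,400),interpolation=cv2.INTER_CUBIC))
E
```

```text
(no output)
```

View pics/p9.png

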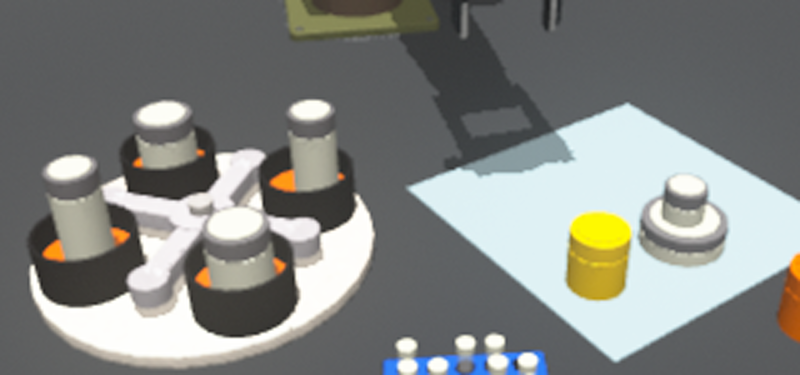

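View pics/p10.png

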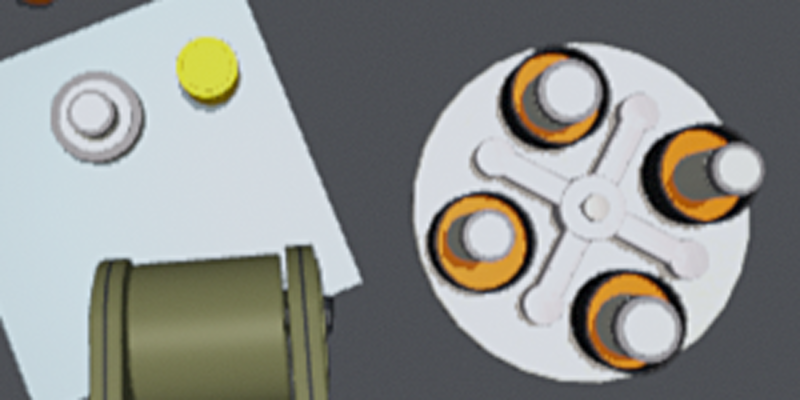

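All four pots stand upright in their buckets, and the small pot (scene crop (686,190)) sits centred on the large lid. The arm is clear, so I'm handing in.

```bash
python3 -c "
from cell import arm
print(arm.job_done())"
```

```text
the job is handed in; nothing more can be done
None
```

The rotor is loaded and the job is handed in; the result of the judging was not shown: tall_2 is opposite tall_1 in bucket_3, wide_1 is in bucket_4, wide_2 is in bucket_2, and small is back on the middle of large's lid.

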